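# Load the jar roller and set its drive lever

## Task

Take the longer steel jar from the case tray and lay it gently on the jar roller, resting between both rollers, while the drive lever is still in its stop notch. Then lift the lever out of the stop notch, take it along the gate and let it drop into the working-speed notch in the middle sector, never on to the far, full-speed end. Leave the short jar and the other things where they are.

Things in the scene. Friction and masses are not known exactly. Their poses are not given: they have to be found in the camera images.
- roller_machine: White bench jar roller, fixed, 285 mm deep (x), 330 wide (y); origin under the housing on the bench, x away from the operator, z up. Rear: a deck (top 170 mm) with two grey rubber rollers along y and aluminium end plates at y = +-150 mm (tops at 220). Front: a steel panel sloping down to the operator at 30 degrees, with a notched gate and the drive lever.
- roller_bed (a point): Middle of a jar's axis when it rests on both rollers midway between the end plates: x 50, y 0, z 231.5 mm of the machine; same axes, y along the rollers. The rollers are 32 mm in diameter, 284 long, 56 apart, axes 195 mm above the bench, stiff to turn.
- screen_edge (a point): Middle of the outer edge (330 mm along y) of the clear 5 mm drip screen: x -132, y 0, z 293 mm of the machine. From there it runs down and back to the deck's front edge (x -19, z 190), over the panel. It is in the way of a tool held upright over the lever's ball: reach in under it from the operator's side, the tool leaning back to the operator by about 35 degrees.
- lever_pivot (a point): Pivot of the drive lever, inside the machine at x -37.5, y 0, z 30 mm; this frame's axes are the machine's. Ball centre = pivot + (205 mm + lift) along (-0.5 cos a, sin a, 0.866 cos a), a = lever_shift. The lever slides along its own length. 120 mm from the pivot a 10 mm cross pin on it rides on the gate, which is arched about the pivot.
- lever_ball (a point): Centre of the black 40 mm ball on the end of the lever, a 12 mm steel rod. The ball turns freely between two fingers.
- lever_shift (a joint): Swing of the lever, rad: about 0.45 in the stop notch (start; ball to the machine's +y side), falling as the ball goes to -y; -0.45 in the full-speed notch. The working-speed notch lies somewhere from -0.10 to 0.10: its brass sector is clamped differently each time and not measured; see or feel it. The lever stays where it is left.
- lever_lift (a joint): Lift of the lever along its length, m: 0 with the pin at the bottom of a notch, 0.013 with it riding on top of the gate, at most 0.026. Notches are 14 mm wide, the gate's top is plain between them. Spring and weight pull it down with 7 N (in a notch) to 11 N (full lift): set down beside a notch, the pin slides on the gate (push of 4 to 9 N at the ball) and falls in when it comes over the notch.
- long_jar: The longer steel jar, a cylinder 60 mm in diameter and 160 mm long with its brass screw cap (52 mm diameter), about 0.6 kg. Origin in the middle of its axis, x along the axis towards the cap.
- short_jar: The shorter steel jar, 60 mm in diameter and 116 mm long, otherwise alike; origin and x likewise. Stays where it is. The two jars may lie in either place of the tray.
- case_tray: Grey moulded case tray, fixed, 270 x 210 mm, rim 18 mm high, with two pairs of V rests. Origin under its centre. The jars lie along its y at x = -62 and +62 mm, axes 44 mm above the bench; beside a jar 60 mm are free, only the rests at y = -40 and +40 mm touch it.
- wash_bottle: Green bottle with white cap, 64 mm diameter, 200 mm tall, origin under its centre; a bystander.
- steel_beaker: Steel beaker, 90 mm diameter, 110 mm tall, origin under its centre; a bystander.
- bottle_brush: White-handled brush, 200 mm long, lying on the bench; a bystander.
Not all that is in view belongs to the job. Leave any blue look-alike of the long_jar alone.

How it is judged:
On the way, in this order (a step that is already met when the one before it is completed fails the run):
1. the long jar lies on both rollers, let go, with the lever still in its stop notch (distance between long_jar and roller_bed below 0.055 m and x of long_jar in the frame of roller_bed between -0.008 and 0.008 m and z of long_jar in the frame of roller_bed between -0.006 and 0.004 m and angle between the x axis of long_jar and the y axis of roller_bed, either way round below 0.08 rad and contact force between long_jar and the fingers below 0.1 N and value of joint lever_shift above 0.41 rad and value of joint lever_lift below 0.004 m), for 0.2 s.
2. the lever is lifted clear of the gate (value of joint lever_lift above 0.0115 m), for 0.05 s.
At the end, for the whole second after the job is handed in: The long jar is at rest on both rollers, its middle within 55 mm of the middle of the roller bed, along the rollers to 0.08 rad; the lever is down (lift under 4 mm) in the working-speed notch of the middle sector (shift between -0.14 and 0.14 rad) (distance between long_jar and roller_bed below 0.055 m and x of long_jar in the frame of roller_bed between -0.008 and 0.008 m and z of long_jar in the frame of roller_bed between -0.006 and 0.004 m and angle between the x axis of long_jar and the y axis of roller_bed, either way round below 0.08 rad and linear speed of long_jar below 0.02 m/s and value of joint lever_lift below 0.004 m and value of joint lever_shift between -0.14 and 0.14 rad); the robot touches nothing.
It fails at once if the lever is taken on to the full-speed end of the gate (value of joint lever_shift below -0.3 rad).
It fails at once if the long jar is dropped or banged on the machine (over 120 N) (contact force between long_jar and roller_machine above 120 N).
It fails at once if the short jar is disturbed (over 20 mm) (distance of short_jar from where it was at the start of the episode above 0.02 m).
It fails at once if another thing on the bench is disturbed (over 30 mm) (distance of any of wash_bottle, steel_beaker, bottle_brush from where it was at the start of the episode above 0.03 m).
It also fails if it takes over 64 s, if anything falls off the work surface, if the arm or the gripper's body presses on something with over 40 N, if the wrist force passes 120 N, or if a joint passes its speed limit or range.

## Robot

A 6-joint arm with a two-finger parallel gripper is mounted at the origin on the work surface. World frame = base frame: x ahead of the robot, y to its left, z up, the work surface at z = 0. Lengths are in m, angles in rad, forces in N, time in s.
With the tool pointing down it reaches from about 0.3 to 0.875 m from the base axis. Payload 6.4 kg.
Tool frame: the origin (TCP) lies between the finger pads; the fingertips stand tip_extent ahead of it and the grasp point (between the pads) lies 5 mm behind it (tip_extent is the distance from the TCP to the fingertips, in m); z points along the fingers, y is the direction in which the jaws open and shut (so a half turn about z gives the same grasp; the last joint's range is limited). The gripper opens to 85 mm and grips with 20 to 120 N. Pads are 22 mm wide; open, the fingers measure 114 mm over their backs; the gripper's body (76 mm by 85 mm) begins 54 mm behind the grasp point. The pads swing forward as they close: fully open they stand 13 mm farther back than shut.
Start: joints at [-1.349, 0.181, 1.607, -0, 1.354, -0.206], TCP at [0.239, -0.523, 0.245] pointing down, gripper open.
Joint ranges: [-2.99, 2.99], [-0.89, 2.07], [0.3, 2.58], [-1.14, 4.28], [0, 2.63], [-3.12, 3.12]. Speed limits (rad/s): [2.57, 2.57, 3.01, 3.14, 3.14, 3.14].

## Interface

Orientations are given as a unit quaternion [w, x, y, z].
In Python, from bench import * gives the robot as it stands.
- The arm moves only by the shell command python3 -m jog 'ROWS'. ROWS is JSON, a list of rows, each a list of 3 entries, a list of its own where there are three numbers: the shift along the tool's x, y, z in mm, then the turn, a rotation vector about the tool's x, y, z in rad, then the opening, from 0 (shut) to 1 (fully open). A call has 1 to 20 rows; each row is the pose to reach, as a shift and turn from the pose measured when the call began, along the tool's axes at that moment; what a row does not reach only later rows make up. A row lasts 1/12 s, in which the tool goes at most 41.7 mm and 7.16 degrees, less where a joint would pass 70% of its speed; a pose out of reach is approached as far as the arm can. A call with a gripper value outside its range is refused whole. The fingers move at their own pace and stop on an object; the grip force is fixed at half the most. Time passes only in rows, so rows that repeat a pose let the fingers close. It gives the time, the measured TCP pose, the force and the opening at its end, in the units of the state.
- get_obs(): the state, without advancing time (a new reading comes with each control period).
- camera(name): name is "scene" or "top" or "wrist"; returns (picture, depth): 400x640x3 uint8, red, green, blue; 400x640 float32, m along the optical axis (not along the pixel's ray), 0 where there is no reading.
- get_calibration(name): a dict with "fx", "fy", "cx", "cy" (pixels), "world_from_camera" (4x4, takes a point from camera to world coordinates). Camera axes: x right, y down, z forward; pixel columns grow to the right and rows downward; lengths in m; the calibration is good to about 2 mm. The wrist camera is an equidistant fisheye: a pixel r from the principal point sees the ray r / f radians off the axis. A picture is of the moment at which its call begins: read the wrist's pose just before it. get_calibration takes no time and is no camera call; for the wrist camera it gives the pose at the moment of the call.
- hand_in(): hands the job in, once; it reports no verdict.
The state is a dict: "time_s": time; "q": joint angles; "dq": joint speeds; "joint_efforts": joint torques, N m; "eef_pos": TCP position; "eef_rot": TCP orientation; "wrist_force": force on the tool from outside, world axes, zero at the start; "torque": the same for the moment, N m; "opening": opening from 0.0 (shut) to 1.0 (fully open).
Only numpy, scipy, OpenCV 4.12 (cv2) and the standard library are available. Lean on these libraries where they do the work, as an engineer would, in place of code of your own. Each camera call takes 0.05 s, during which the arm holds its last target.

## Working session

There is one attempt and no reset: what is moved stays moved. The work goes in short steps, Python scripts to look and compute and a shell command to move; the robot and the scene stay as the last step left them, time stands still between calls to the robot, and variables do not carry over. Pictures are saved under pics/ and viewed, and the job is handed in when it is done.

```bash
mkdir -p pics; ls
python3 - <<'E'
from bench import *
import cv2,numpy as np
print(get_obs())
for n in ("scene","top","wrist"):
    p,d=camera(n); cv2.imwrite(f"pics/{n}0.png",p[:,:,::-1]); np.savez(f"{n}0.npz",p=p,d=d,**{k:np.array(v) for k,v in get_calibration(n).items()})
    print(n,get_calibration(n))
E
```

```text
pics
{'time_s': 0.0, 'q': array([-1.34930309e+00,  1.81563152e-01,  1.60800743e+00,  2.98248954e-05,
        1.35378145e+00, -2.06302480e-01]), 'dq': array([1.77731539e-03, 2.20049133e-05, 4.41800802e-04, 9.69091679e-04,
       1.35297278e-03, 3.32922210e-04]), 'joint_efforts': array([-5.64927382e-05, -4.44870007e+01, -3.51338804e+01, -3.59056066e-04,
        8.95267760e-03, -1.18990121e-05]), 'eef_pos': array([ 0.23845369, -0.5226513 ,  0.24437197]), 'eef_rot': array([-8.79773944e-04,  9.77211246e-01,  2.12267302e-01,  7.87791330e-06]), 'wrist_force': array([-0.65157063, -0.38717707,  0.52846572]), 'torque': array([0.01283225, 0.08784341, 0.02896595]), 'opening': 0.9955524409945}
scene {'fx': 441.1196501796094, 'fy': 441.1196501796094, 'cx': 320.7618258166465, 'cy': 200.68505587803367, 'world_from_camera': array([[-7.05958088e-01,  6.73642455e-01, -2.18698473e-01,
         7.79935461e-01],
       [ 7.08253208e-01,  6.71129217e-01, -2.19004491e-01,
         3.23916731e-01],
       [-7.55788545e-04, -3.09501887e-01, -9.50898528e-01,
         1.46548982e+00],
       [ 0.00000000e+00,  
[... 207 characters left out ...]
3e-02, -9.78093520e-01,  2.06451210e-01,
         1.50014149e-01],
       [-9.99631552e-01, -2.71380508e-02,  5.35367935e-04,
         9.52189130e-03],
       [ 5.07904353e-03, -2.06389419e-01, -9.78456750e-01,
         1.82558543e+00],
       [ 0.00000000e+00,  0.00000000e+00,  0.00000000e+00,
         1.00000000e+00]])}
wrist {'fx': 309.70691628693146, 'fy': 309.70691628693146, 'cx': 318.8039413611639, 'cy': 197.25915113212622, 'world_from_camera': array([[ 0.41525073, -0.86347897, -0.2863056 ,  0.31183204],
       [-0.90970406, -0.39494891, -0.12827271, -0.49017259],
       [-0.0023153 ,  0.3137187 , -0.94951315,  0.37461938],
       [ 0.        ,  0.        ,  0.        ,  1.        ]])}
```

View pics/scene0.png

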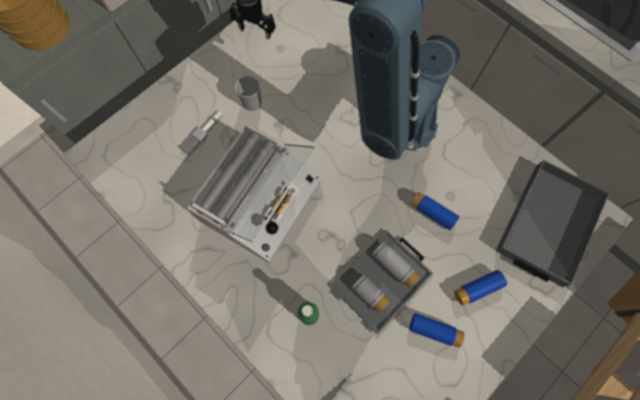

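View pics/top0.png

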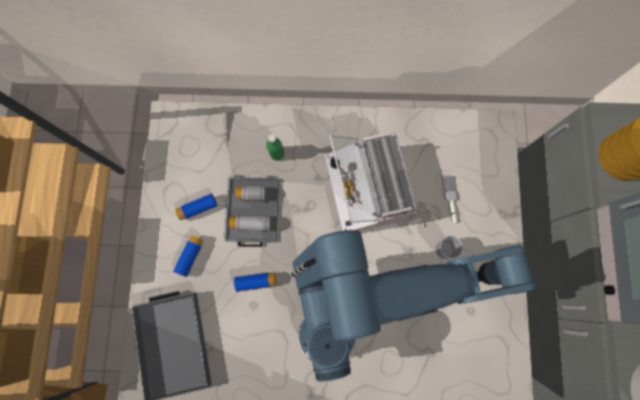

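View pics/wrist0.png

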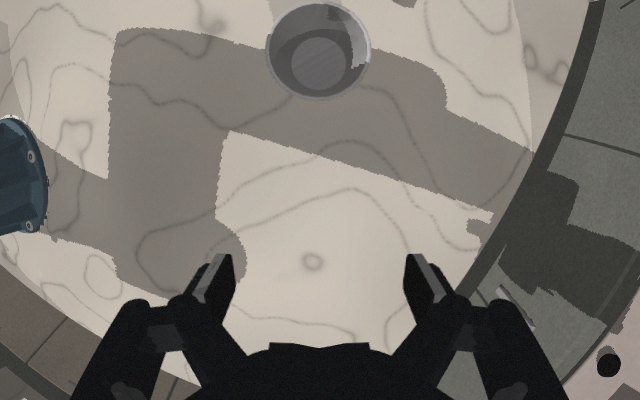

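```bash
python3 - <<'E'
import cv2,numpy as np
for n,b in (("scene",(150,110,460,350)),("top",(200,110,480,260))):
    p=np.load(n+"0.npz")["p"][:,:,::-1]
    x0,y0,x1,y1=b; c=cv2.resize(p[y0:y1,x0:x1],None,fx=2.5,fy=2.5,interpolation=cv2.INTER_CUBIC)
    cv2.imwrite(f"pics/{n}0c.png",c); print(c.shape)
E
cat > h.py <<'E'
import numpy as np
def load(n):
    z=np.load(n+".npz"); return z
def pts(z,u,v,d=None):
    u=np.asarray(u,float);v=np.asarray(v,float)
    if d is None: d=z["d"][v.astype(int),u.astype(int)]
    c=np.stack([(u-z["cx"])/z["fx"]*d,(v-z["cy"])/z["fy"]*d,d],-1)
    T=z["world_from_camera"]; return c@T[:3,:3].T+T[:3,3]
def proj(z,P):
    T=np.linalg.inv(z["world_from_camera"]);c=np.asarray(P)@T[:3,:3].T+T[:3,3]
    return np.stack([c[...,0]/c[...,2]*z["fx"]+z["cx"],c[...,1]/c[...,2]*z["fy"]+z["cy"]],-1)
E
```

```text
(600, 775, 3)
(375, 700, 3)
```

View pics/scene0c.png

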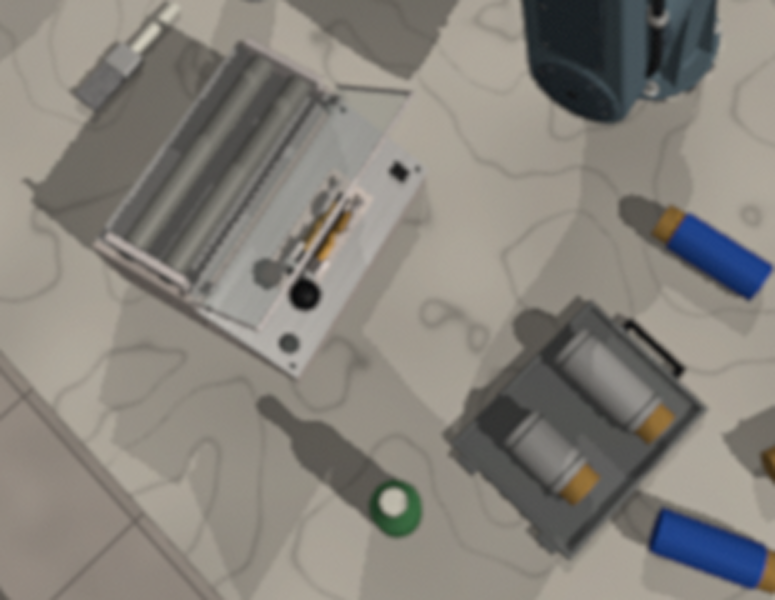

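View pics/top0c.png

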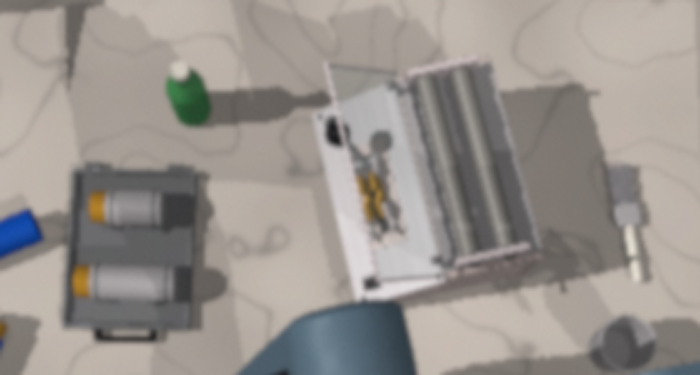

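Run:
```python
import cv2,numpy as np
from h import *
for n in("scene0","top0"):
    z=load(n); v,u=np.mgrid[0:400,0:640]; P=pts(z,u,v)
    d=z["d"]; print(n,(d==0).mean())
    print("bench z", np.median(P[250:300,300:340].reshape(-1,3),0), )
    np.save(n+"P.npy",P)
    # height map pic
    h=np.clip(P[:,:,2]/0.32,0,1); h[d==0]=0
    c=cv2.applyColorMap((h*255).astype(np.uint8),cv2.COLORMAP_JET)
    x0,y0,x1,y1=(150,110,460,350) if n[0]=="s" else (200,110,480,260)
    cv2.imwrite(f"pics/{n}h.png",cv2.resize(c[y0:y1,x0:x1],None,fx=2.5,fy=2.5,interpolation=cv2.INTER_NEAREST))
```

```text
scene0 0.00405078125
bench z [0.62831576 0.16504575 0.00082332]
top0 0.0042421875
bench z [0.20353156 0.0262683  0.74142221]
```

View pics/scene0h.png

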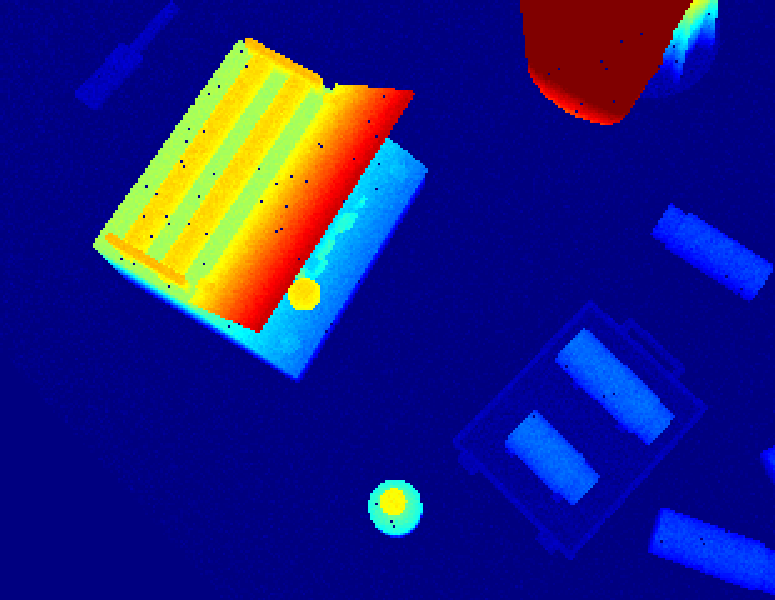

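View pics/top0h.png

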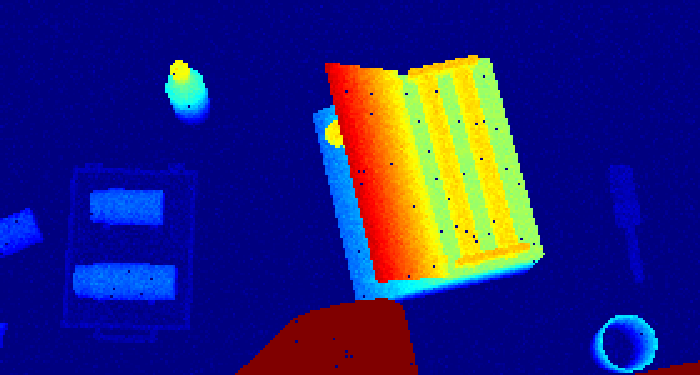

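```bash
cat > fit.py <<'E'
import numpy as np
from h import *
from scipy.optimize import minimize,least_squares
from scipy.spatial import cKDTree
def surf():
    out=[]
    ys=np.arange(-.142,.1421,.003)
    for xc in(.022,.078):
        for t in np.radians(np.arange(-75,76,10)):
            out.append(np.c_[np.full_like(ys,xc+.016*np.sin(t)),ys,np.full_like(ys,.195+.016*np.cos(t))])
    ys=np.arange(-.165,.1651,.003)
    for s in np.linspace(0,1,50):
        out.append(np.c_[np.full_like(ys,-.132+.113*s),ys,np.full_like(ys,.293-.103*s+.0025)])
    return np.concatenate(out)
M=surf()
def pose(p): 
    c,s=np.cos(p[2]),np.sin(p[2]); return np.array([[c,-s],[s,c]]),np.array(p[:2])
for names in(["scene0"],["top0"],["scene0","top0"]):
    Q=[]
    for n in names:
        P=np.load(n+"P.npy").reshape(-1,3)
        m=(P[:,2]>.183)&(P[:,2]<.3)&(P[:,0]>.35)&(P[:,0]<.85)&(P[:,1]>-.4)&(P[:,1]<.02)
        Q.append(P[m])
    Q=np.concatenate(Q)
    tree=cKDTree(M)
    def f(p):
        R,t=pose(p); q=Q.copy(); q[:,:2]=(q[:,:2]-t)@R
        d,_=tree.query(q,distance_upper_bound=.02); d[np.isinf(d)]=.02
        # and reverse coverage
        d2,_=cKDTree(q).query(M[::5],distance_upper_bound=.02); d2[np.isinf(d2)]=.02
        return np.mean(d**2)+np.mean(d2**2)
    best=min((minimize(f,[x0,y0,a],method="Nelder-Mead",options=dict(xatol=1e-4,fatol=1e-9,initial_simplex=[[x0,y0,a],[x0+.02,y0,a],[x0,y0+.02,a],[x0,y0,a+.1]])) for x0,y0,a in [(.62,-.13,-1.4),(.6,-.1,-1.57),(.6,-.13,-1.2)]),key=lambda r:r.fun)
    print(names,len(Q),best.x,np.sqrt(best.fun))
np.save("machine.npy",best.x)
E
python3 fit.py
python3 - <<'E'
import numpy as np
from h import *
for n in("scene0","top0"):
    P=np.load(n+"P.npy").reshape(-1,3)
    m=(P[:,2]>.05)&(P[:,2]<.09)&(P[:,0]>.3)&(P[:,0]<.85)&(P[:,1]>.05)&(P[:,1]<.4)
    Q=P[m]
    import cv2
    from scipy.cluster.hierarchy import fcluster,linkage
    l=fcluster(linkage(Q,'single'),.02,'distance')
    for k in np.unique(l):
        q=Q[l==k]
        if len(q)<30: continue
        r=cv2.minAreaRect(q[:,:2].astype(np.float32)*1000); print(n,len(q),r,np.percentile(q[:,2],95), cv2.boxPoints(r).round().tolist())
    m=(P[:,2]>.1)&(P[:,2]<.22)&(P[:,0]>.3)&(P[:,0]<.85)&(P[:,1]>.0)&(P[:,1]<.4); print("bottle",P[m].mean(0),P[m].min(0),P[m].max(0))
    m=(P[:,2]>.012)&(P[:,2]<.024)&(P[:,0]>.42)&(P[:,0]<.8)&(P[:,1]>.07)&(P[:,1]<.33); q=P[m]
    print("tray",cv2.minAreaRect(q[:,:2].astype(np.float32)*1000))
E
```

```text
['scene0'] 5679 [ 0.60031004 -0.16330715 -1.32108438] 0.006295654146171135
['top0'] 4042 [ 0.59995423 -0.15937338 -1.31909304] 0.006230935809981797
['scene0', 'top0'] 9721 [ 0.60048676 -0.16180939 -1.32204605] 0.006200771767068706
scene0 665 ((560.0911254882812, 325.4571533203125), (115.13238525390625, 58.20756912231445), 89.71302795410156) 0.07615033386504315 [[531.0, 268.0], [589.0, 268.0], [589.0, 383.0], [531.0, 383.0]]
scene0 876 ((437.0384826660156, 320.00634765625), (59.148441314697266, 159.5902099609375), 0.6040928363800049) 0.07613679568601589 [[407.0, 399.0], [408.0, 240.0], [467.0, 241.0], [466.0, 400.0]]
bottle [0.74173871 0.22486103 0.15269787] [6.40563959e-01 1.15330402e-04 1.03354633e-01] [0.77568108 0.26303177 0.20662852]
tray ((613.13232421875, 259.8661804199219), (142.83914184570312, 370.64068603515625), 81.36181640625)
top0 49 ((727.7545776367188, 226.71998596191406), (28.43166160583496, 62.149696350097656), 22.48541831970215) 0.08932607843400454 [[703.0, 250.0], [727.0, 193.0], [753.0, 203.0], [729.0, 261.0]]
top0 536 ((435.95611572265625, 321.5167236328125), (58.468017578125, 156.2696533203125), 1.349973201751709) 0.07606888307527498 [[405.0, 399.0], [409.0, 243.0], [467.0, 244.0], [463.0, 400.0]]
top0 375 ((560.34765625, 327.5846862792969), (59.46034240722656, 115.06987762451172), 1.5159269571304321) 0.07528480485788976 [[529.0, 384.0], [532.0, 269.0], [592.0, 271.0], [589.0, 386.0]]
bottle [0.73121719 0.21979172 0.14981377] [0.63892725 0.00111725 0.10050502] [0.77408836 0.26520773 0.20998411]
tray ((592.9342651367188, 221.5882568359375), (242.61978149414062, 337.5423889160156), 75.87982940673828)
```

```bash
cat >> h.py <<'E'
from scipy.spatial.transform import Rotation as Ro
def quat(o): 
    w,x,y,z=o["eef_rot"]; return Ro.from_quat([x,y,z,w])
def Rdown(yaw,lean=0,az=0):
    "tool y at yaw, z down"
    x=np.array([-np.sin(yaw),np.cos(yaw),0]);y=np.array([np.cos(yaw),np.sin(yaw),0])
    return Ro.from_matrix(np.c_[x,y,np.cross(x,y)])
def rel(o,p,R):
    q=quat(o); s=q.inv().apply(np.array(p)-o["eef_pos"])*1000; r=(q.inv()*R).as_rotvec()
    print("shift",s.round(1).tolist(),"turn",r.round(3).tolist(),"rows>=",int(np.ceil(max(np.linalg.norm(s)/41.7,np.degrees(np.linalg.norm(r))/7.16))))
E
python3 - <<'E'
import bench; print([n for n in dir(bench) if not n.startswith('__')])
from bench import *; from h import *
o=get_obs(); print(quat(o).as_matrix().round(3))
R=Rdown(-.3); print(R.as_matrix().round(3)); rel(o,[.45,-.17,.47],Rdown(-1.143)); rel(o,[.45,-.17,.47],Rdown(-.6))
E
```

```text
['MotionError', 'camera', 'get_calibration', 'get_obs', 'hand_in', 'tip_extent']
[[ 0.91   0.415 -0.   ]
 [ 0.415 -0.91   0.001]
 [ 0.    -0.001 -1.   ]]
[[ 0.296  0.955  0.   ]
 [ 0.955 -0.296  0.   ]
 [ 0.     0.    -1.   ]]
shift [338.9, -233.5, -225.0] turn [-0.001, -0.0, 0.0] rows>= 12
shift [338.9, -233.5, -225.0] turn [-0.001, -0.001, -0.543] rows>= 12
```

```bash
python3 -c "
from bench import *
print(tip_extent)"
python3 -m jog '[[[20,-14,-40],[0,0,0],1],[[339,-234,-225],[0,0,-0.54],1],[[339,-234,-225],[0,0,-0.54],1],[[339,-234,-225],[0,0,-0.54],1],[[339,-234,-225],[0,0,-0.54],1],[[339,-234,-225],[0,0,-0.54],1],[[339,-234,-225],[0,0,-0.54],1],[[339,-234,-225],[0,0,-0.54],1],[[339,-234,-225],[0,0,-0.54],1],[[339,-234,-225],[0,0,-0.54],1],[[339,-234,-225],[0,0,-0.54],1],[[339,-234,-225],[0,0,-0.54],1],[[339,-234,-225],[0,0,-0.54],1],[[339,-234,-225],[0,0,-0.54],1],[[339,-234,-225],[0,0,-0.54],1]]'
python3 - <<'E'
from bench import *
import cv2,numpy as np
o=get_obs(); print(o["q"].round(3),o["eef_pos"],o["wrist_force"])
c=get_calibration("wrist"); p,d=camera("wrist"); cv2.imwrite("pics/wrist1.png",p[:,:,::-1]); np.savez("wrist1.npz",p=p,d=d,**{k:np.array(v) for k,v in c.items()})
E
```

```text
0.014
time_s: 1.4
eef_pos: [0.4495, -0.1699, 0.469]
eef_rot: [-0.001, 0.885, 0.465, -0.0]
wrist_force: [0.2, -0.5, 0.2]
opening: 1.001
[-0.609 -0.124  1.481  0.     1.787 -0.006] [ 0.44948172 -0.16990405  0.46898243] [ 0.17145344 -0.52059619  0.18571715]
```

View pics/wrist1.png

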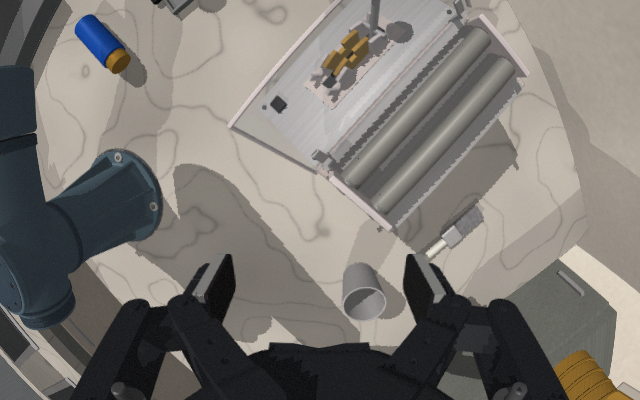

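```bash
cat >> h.py <<'E'
def ptsw(z,u,v,d=None):
    u=np.asarray(u,float);v=np.asarray(v,float)
    if d is None: d=z["d"][v.astype(int),u.astype(int)]
    a=(u-z["cx"])/z["fx"];b=(v-z["cy"])/z["fy"];th=np.hypot(a,b)+1e-9
    k=np.tan(np.minimum(th,1.5))/th
    c=np.stack([a*k*d,b*k*d,d],-1)
    T=z["world_from_camera"]; return c@T[:3,:3].T+T[:3,3]
def projw(z,P):
    T=np.linalg.inv(z["world_from_camera"]);c=np.asarray(P)@T[:3,:3].T+T[:3,3]
    r=np.hypot(c[...,0],c[...,1]);th=np.arctan2(r,c[...,2]);k=th/(r+1e-12)
    return np.stack([c[...,0]*k*z["fx"]+z["cx"],c[...,1]*k*z["fy"]+z["cy"]],-1)
def mw(p,X):
    c,s=np.cos(p[2]),np.sin(p[2]);X=np.asarray(X,float);R=np.array([[c,-s,0],[s,c,0],[0,0,1]])
    return X@R.T+np.array([p[0],p[1],0])
E
cat > chk.py <<'E'
import cv2,numpy as np,sys
from h import *
from scipy.optimize import least_squares
z=load("wrist1"); v,u=np.mgrid[0:400,0:640]; P=ptsw(z,u,v).reshape(-1,3); np.save("wrist1P.npy",P)
v=np.load("machine.npy")
# rollers only fit: point-to-cylinder distance + plane of screen, robust
def res(p,Q):
    c,s=np.cos(p[2]),np.sin(p[2]);X=(Q[:,:2]-p[:2])@np.array([[c,-s],[s,c]])
    q=np.c_[X,Q[:,2]]
    m1=np.abs(np.hypot(q[:,0]-.022,q[:,2]-.195)-.016)
    m2=np.abs(np.hypot(q[:,0]-.078,q[:,2]-.195)-.016)
    return q,np.minimum(m1,m2)
for n in("scene0","top0","wrist1"):
    P=np.load(n+"P.npy").reshape(-1,3)
    q,_=res(v,P); ok=(abs(q[:,1])<.13)&(P[:,2]>.185)&(P[:,2]<.225)&(q[:,0]>-.01)&(q[:,0]<.11); Q=P[ok]
    r=least_squares(lambda p:np.r_[res([v[0]+p[0]*np.cos(v[2]),v[1]+p[0]*np.sin(v[2]),v[2]+p[1]],Q)[1]],[0,0],loss="soft_l1",f_scale=.002)
    print(n,len(Q),"dx_m",r.x, "rms",np.sqrt(np.mean(r.fun**2)), "ztop",np.percentile(Q[:,2],90))
    # end plates: points z .214-.223
    e=(P[:,2]>.2145)&(P[:,2]<.223)&(q[:,0]>-.01)&(q[:,0]<.1)&(abs(q[:,1])>.12)&(abs(q[:,1])<.19)
    for s in(1,-1):
        k=e&(q[:,1]*s>0); print("  plate",s,k.sum(),np.median(q[k,1]),np.percentile(q[k,1],[5,95]))
    k=(abs(q[:,1])<.2)&(q[:,0]<-.02)&(q[:,0]>-.15)&(P[:,2]>.2)&(P[:,2]<.31)&(abs(P[:,2]-(.293-(q[:,0]+.132)*.9115))<.015)
    print("  screen",k.sum(),"y",np.percentile(q[k,1],[1,99]),"x",np.percentile(q[k,0],[1]),"zerr",np.median(P[k,2]-(.293-(q[k,0]+.132)*.9115)))
E
python3 chk.py
```

```text
scene0 1744 dx_m [0.00030913 0.00235808] rms 0.002438315735612651 ztop 0.2136085140746563
  plate 1 115 0.14738403051429852 [0.13670708 0.15225902]
  plate -1 87 -0.15137887899385172 [-0.15725085 -0.13241481]
  screen 3060 y [-0.16513742  0.15995013] x [-0.1342539] zerr 0.004551458968720085
top0 1136 dx_m [-0.00223534  0.00081455] rms 0.0031759278492302034 ztop 0.21293662565700855
  plate 1 54 0.14809178334955145 [0.1358941  0.15386544]
  plate -1 66 -0.1508401575895605 [-0.1551104  -0.14085921]
  screen 2281 y [-0.16334501  0.16107441] x [-0.13593047] zerr 0.00022096134346816232
wrist1 8554 dx_m [-0.002606    0.00246638] rms 0.0012253915932091547 ztop 0.21240146863640152
  plate 1 566 0.14503481850807542 [0.14175417 0.1511237 ]
  plate -1 627 -0.15198046868069165 [-0.15685615 -0.1475499 ]
  screen 19813 y [-0.16551937  0.12882998] x [-0.13508474] zerr 0.0028973228802519624
```

Run:
```python
from h import *
from bench import *
v=np.load("machine.npy"); p=mw(v,[-.0018,-.002,0]); v=np.array([p[0],p[1],v[2]+.002]); np.save("m2.npy",v); print(v)
print("bed",mw(v,[.05,0,.2315]),"x_m yaw",v[2])
rel(get_obs(),[.4367,.3205,.25],Rdown(0.01)); rel(get_obs(),[.4367,.3205,.13],Rdown(0.01))
```

```text
[ 0.59810517 -0.16055717 -1.32004605]
bed [ 0.61051171 -0.2089935   0.2315    ] x_m yaw -1.3200460483117162
shift [396.6, -288.5, 219.9] turn [-0.003, -0.001, -0.614] rows>= 13
shift [396.5, -288.1, 339.9] turn [-0.003, -0.001, -0.614] rows>= 15
```

```bash
python3 -m jog '[[[397,-288,220],[0,0,-0.614],1],[[397,-288,220],[0,0,-0.614],1],[[397,-288,220],[0,0,-0.614],1],[[397,-288,220],[0,0,-0.614],1],[[397,-288,220],[0,0,-0.614],1],[[397,-288,220],[0,0,-0.614],1],[[397,-288,220],[0,0,-0.614],1],[[397,-288,220],[0,0,-0.614],1],[[397,-288,220],[0,0,-0.614],1],[[397,-288,220],[0,0,-0.614],1],[[397,-288,220],[0,0,-0.614],1],[[397,-288,220],[0,0,-0.614],1],[[397,-288,220],[0,0,-0.614],1],[[397,-288,220],[0,0,-0.614],1],[[397,-288,220],[0,0,-0.614],1],[[397,-288,220],[0,0,-0.614],1]]'
python3 - <<'E'
from bench import *
import cv2,numpy as np
from h import *
o=get_obs(); print(o["q"].round(3),o["eef_pos"],o["wrist_force"])
c=get_calibration("wrist"); p,d=camera("wrist"); cv2.imwrite("pics/wrist2.png",p[:,:,::-1]); np.savez("wrist2.npz",p=p,d=d,**{k:np.array(v) for k,v in c.items()})
z=load("wrist2"); v,u=np.mgrid[0:400,0:640]; P=ptsw(z,u,v)
Q=P[(P[:,:,2]>.05)&(P[:,:,2]<.08)&(P[:,:,0]>.38)&(P[:,:,0]<.5)&(P[:,:,1]>.2)&(P[:,:,1]<.43)]
r=cv2.minAreaRect(Q[:,:2].astype(np.float32)*1000); print(len(Q),r,np.percentile(Q[:,2],95))
t=Q[Q[:,2]>.066]; A=np.c_[t[:,1]-.32,np.ones(len(t))]; print("axis x = a*(y-.32)+b",np.linalg.lstsq(A,t[:,0],rcond=None)[0])
t=Q[Q[:,2]<.066]; 
print("y range",np.percentile(Q[:,1],[.5,99.5]))
E
```

```text
time_s: 2.78
eef_pos: [0.4376, 0.3193, 0.2493]
eef_rot: [-0.002, 0.704, 0.71, -0.001]
wrist_force: [-0.5, -0.2, -0.1]
opening: 1.001
[0.41  0.104 1.685 0.002 1.355 0.401] [0.43757872 0.31927713 0.2492671 ] [-0.52538419 -0.16481382 -0.11507219]
7674 ((434.74151611328125, 322.7049560546875), (60.17876434326172, 159.34275817871094), 0.4912889897823334) 0.07537697850179909
axis x = a*(y-.32)+b [-0.00358382  0.43533492]
y range [0.24482695 0.40200292]
```

View pics/wrist2.png

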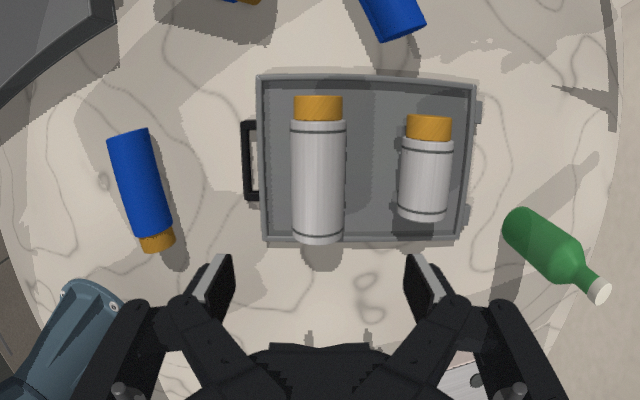

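Run:
```python
from h import *
from bench import *
o=get_obs()
rel(o,[.4353,.322,.085],Rdown(0.004)); rel(o,[.4353,.322,.042],Rdown(0.004))
```

```text
shift [2.7, -2.3, 165.0] turn [-0.002, -0.002, 0.004] rows>= 4
shift [2.6, -2.3, 208.0] turn [-0.002, -0.002, 0.004] rows>= 5
```

```bash
python3 -m jog '[[[3,-2,35],[0,0,0.004],1],[[3,-2,70],[0,0,0.004],1],[[3,-2,105],[0,0,0.004],1],[[3,-2,135],[0,0,0.004],1],[[3,-2,160],[0,0,0.004],1],[[3,-2,180],[0,0,0.004],1],[[3,-2,195],[0,0,0.004],1],[[3,-2,205],[0,0,0.004],1],[[3,-2,207],[0,0,0.004],1],[[3,-2,207],[0,0,0.004],1],[[3,-2,207],[0,0,0.004],1]]'
python3 - <<'E'
from bench import *
import cv2,numpy as np
p,d=camera("wrist"); cv2.imwrite("pics/wrist3.png",p[:,:,::-1])
E
```

```text
time_s: 3.75
eef_pos: [0.4368, 0.3223, 0.0443]
eef_rot: [-0.001, 0.706, 0.708, 0.001]
wrist_force: [-0.5, 0.8, 0.3]
opening: 0.999
```

View pics/wrist3.png

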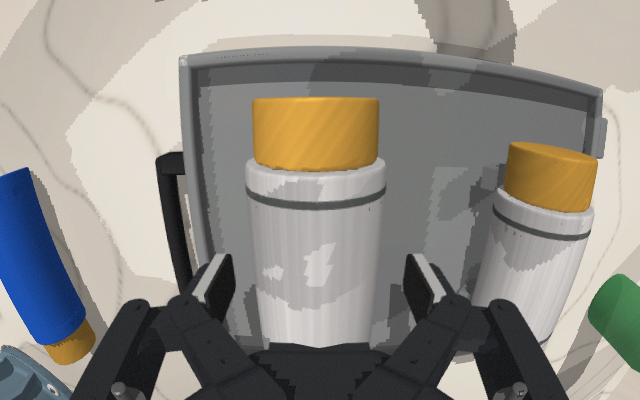

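```bash
python3 -m jog '[[[0,-1,1],[0,0,0],0.9],[[0,-1,2],[0,0,0],0.8],[[0,-1,2],[0,0,0],0.7],[[0,-1,2],[0,0,0],0.6],[[0,-1,2],[0,0,0],0.5],[[0,-1,2],[0,0,0],0.5],[[0,-1,2],[0,0,0],0.5],[[0,-1,2],[0,0,0],0.5]]'
```

```text
time_s: 4.47
eef_pos: [0.4354, 0.3227, 0.0435]
eef_rot: [-0.001, 0.706, 0.708, 0.001]
wrist_force: [-4.9, -1.6, 10.0]
opening: 0.681
```

```bash
python3 -m jog '[[[0,0,-3],[0,0,0],0.4],[[0,0,-10],[0,0,0],0.4],[[0,0,-25],[0,0,0],0.4],[[0,0,-50],[0,0,0],0.4],[[0,0,-80],[0,0,0],0.4],[[0,0,-120],[0,0,0],0.4],[[0,0,-160],[0,0,0],0.4],[[0,0,-200],[0,0,0],0.4],[[0,0,-240],[0,0,0],0.4],[[0,0,-280],[0,0,0],0.4],[[0,0,-320],[0,0,0],0.4],[[0,0,-350],[0,0,0],0.4],[[0,0,-350],[0,0,0],0.4],[[0,0,-350],[0,0,0],0.4]]'
python3 - <<'E'
from bench import *
import cv2,numpy as np
from h import *
p,d=camera("wrist"); cv2.imwrite("pics/wrist4.png",p[:,:,::-1])
o=get_obs(); print(o["wrist_force"],o["q"].round(3))
v=np.load("m2.npy"); b=mw(v,[.05,0,0]); print(b)
# jar centre was at y=.322 ; TCP y at grip .3227
rel(o,[b[0],b[1],.40],Rdown(v[2]))
E
```

```text
time_s: 5.63
eef_pos: [0.4359, 0.3221, 0.395]
eef_rot: [-0.0, 0.706, 0.708, 0.002]
wrist_force: [0.2, 0.6, -6.0]
opening: 0.681
[ 3.21935802e-01 -6.03831907e-03 -6.09353777e+00] [0.416 0.021 1.489 0.002 1.632 0.412]
[ 0.61051171 -0.2089935   0.        ]
shift [-531.3, 173.4, -8.9] turn [-0.003, -0.001, 1.324] rows>= 14
```

View pics/wrist4.png

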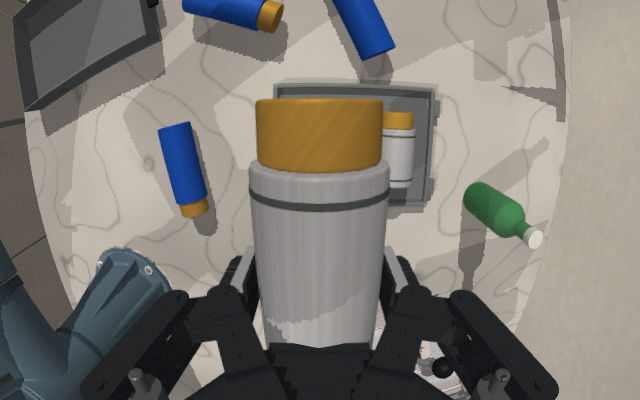

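```bash
python3 -m jog '[[[-20,6,-5],[0,0,0.05],0.4],[[-55,18,-5],[0,0,0.14],0.4],[[-93,30,-5],[0,0,0.23],0.4],[[-131,43,-5],[0,0,0.325],0.4],[[-169,55,-5],[0,0,0.42],0.4],[[-207,67,-5],[0,0,0.515],0.4],[[-245,80,-5],[0,0,0.61],0.4],[[-283,92,-5],[0,0,0.705],0.4],[[-321,105,-5],[0,0,0.8],0.4],[[-359,117,-5],[0,0,0.895],0.4],[[-397,130,-5],[0,0,0.99],0.4],[[-435,142,-5],[0,0,1.085],0.4],[[-470,153,-5],[0,0,1.17],0.4],[[-500,163,-5],[0,0,1.25],0.4],[[-522,171,-5],[0,0,1.3],0.4],[[-531,173,-5],[0,0,1.324],0.4],[[-531,173,-5],[0,0,1.324],0.4],[[-531,173,-5],[0,0,1.324],0.4]]'
python3 - <<'E'
from bench import *
import cv2,numpy as np
from h import *
c=get_calibration("wrist"); p,d=camera("wrist"); cv2.imwrite("pics/wrist5.png",p[:,:,::-1]);np.savez("wrist5.npz",p=p,d=d,**{k:np.array(v) for k,v in c.items()})
o=get_obs(); print(o["wrist_force"],o["q"].round(3),quat(o).as_matrix().round(3).tolist())
v=np.load("m2.npy"); b=mw(v,[.05,0,0]); print(b)
rel(o,[b[0],b[1],.28],Rdown(v[2]))
z=load("wrist5"); vv,u=np.mgrid[0:400,0:640]; P=ptsw(z,u,vv).reshape(-1,3)
cs,s=np.cos(v[2]),np.sin(v[2]);X=(P[:,:2]-v[:2])@np.array([[cs,-s],[s,cs]])
k=(abs(X[:,1])<.14)&(P[:,2]>.2)&(P[:,2]<.225)&(X[:,0]>-.015)&(X[:,0]<.115)
print(k.sum())
from scipy.optimize import least_squares
q=np.c_[X,P[:,2]][k]
def f(p):
    x=q[:,0]-p[0]-p[1]*q[:,1]; 
    return np.minimum(abs(np.hypot(x-.022,q[:,2]-.195)-.016),abs(np.hypot(x-.078,q[:,2]-.195)-.016))
print(least_squares(f,[0,0],loss="soft_l1",f_scale=.002).x, q[:,1].min(),q[:,1].max())
E
```

```text
time_s: 7.18
eef_pos: [0.6093, -0.2082, 0.3931]
eef_rot: [-0.003, 0.992, 0.125, -0.003]
wrist_force: [-0.6, 0.3, -4.5]
opening: 0.682
[-0.59283553  0.01392431 -4.84232948] [-0.513  0.264  1.213  0.002  1.67   0.806] [[0.968, 0.249, -0.005], [0.249, -0.968, 0.004], [-0.003, -0.005, -1.0]]
[ 0.61051171 -0.2089935   0.        ]
shift [1.0, 2.3, 114.1] turn [-0.005, 0.003, 0.001] rows>= 3
3545
[-0.00024535 -0.00122138] 0.07996279944411218 0.13997540876495904
```

View pics/wrist5.png

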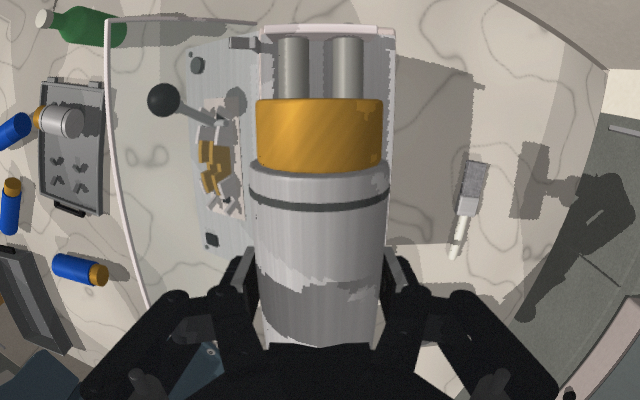

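```bash
python3 -m jog '[[[1,2,20],[-0.005,0.003,0],0.4],[[1,2,50],[-0.005,0.003,0],0.4],[[1,2,80],[-0.005,0.003,0],0.4],[[1,2,105],[-0.005,0.003,0],0.4],[[1,2,125],[-0.005,0.003,0],0.4],[[1,2,138],[-0.005,0.003,0],0.4],[[1,2,145],[-0.005,0.003,0],0.4],[[1,2,148],[-0.005,0.003,0],0.4],[[1,2,150],[-0.005,0.003,0],0.4],[[1,2,150],[-0.005,0.003,0],0.4],[[1,2,150],[-0.005,0.003,0],0.4]]'
python3 - <<'E'
from bench import *
from h import *
v=np.load("m2.npy"); b=mw(v,[.05,0,0]); o=get_obs();print(o["wrist_force"],quat(o).as_matrix().round(3).tolist()); rel(o,[b[0],b[1],.231],Rdown(v[2]))
E
```

```text
time_s: 8.15
eef_pos: [0.6109, -0.2088, 0.2456]
eef_rot: [0.001, 0.992, 0.126, 0.001]
wrist_force: [0.7, -0.3, -5.1]
opening: 0.68
[ 0.73320426 -0.29032578 -5.11054219] [[0.968, 0.25, 0.002], [0.25, -0.968, -0.001], [0.001, 0.001, -1.0]]
shift [-0.5, 0.1, 14.6] turn [0.001, -0.001, 0.001] rows>= 1
```

```bash
python3 -m jog '[[[0,0,3],[0,0,0],0.4],[[0,0,6],[0,0,0],0.4],[[0,0,8],[0,0,0],0.4],[[0,0,9.5],[0,0,0],0.4],[[0,0,11],[0,0,0],0.4],[[0,0,11],[0,0,0],0.4],[[0,0,11],[0,0,0],0.4]]'
```

```text
time_s: 8.73
eef_pos: [0.6109, -0.2088, 0.2344]
eef_rot: [0.0, 0.992, 0.126, 0.001]
wrist_force: [0.1, -0.2, -5.7]
opening: 0.681
```

```bash
python3 -m jog '[[[0,0,1],[0,0,0],0.4],[[0,0,2],[0,0,0],0.4],[[0,0,2.5],[0,0,0],0.4],[[0,0,3],[0,0,0],0.4],[[0,0,3],[0,0,0],0.4],[[0,0,3],[0,0,0],0.4]]'
```

```text
time_s: 9.23
eef_pos: [0.6109, -0.2087, 0.2316]
eef_rot: [0.0, 0.992, 0.126, 0.001]
wrist_force: [-0.5, -0.0, -3.6]
opening: 0.682
```

```bash
python3 -m jog '[[[0,0,0.5],[0,0,0],0.4],[[0,0,1],[0,0,0],0.4],[[0,0,1],[0,0,0],0.4],[[0,0,1],[0,0,0],0.4]]'
```

```text
time_s: 9.57
eef_pos: [0.6109, -0.2087, 0.2313]
eef_rot: [0.001, 0.992, 0.126, 0.001]
wrist_force: [-3.8, 2.1, 2.4]
opening: 0.686
```

```bash
python3 -m jog '[[[0,0,0],[0,0,0],0.7],[[0,0,0],[0,0,0],0.76],[[0,0,0],[0,0,0],0.85],[[0,0,0],[0,0,0],0.95],[[0,0,0],[0,0,0],1],[[0,0,0],[0,0,0],1],[[0,0,0],[0,0,0],1]]'
python3 - <<'E'
from bench import *
import cv2
p,d=camera("wrist"); cv2.imwrite("pics/wrist6.png",p[:,:,::-1])
E
```

```text
time_s: 10.15
eef_pos: [0.611, -0.2088, 0.2314]
eef_rot: [0.001, 0.992, 0.126, 0.001]
wrist_force: [0.5, 0.1, 1.0]
opening: 1.004
```

View pics/wrist6.png

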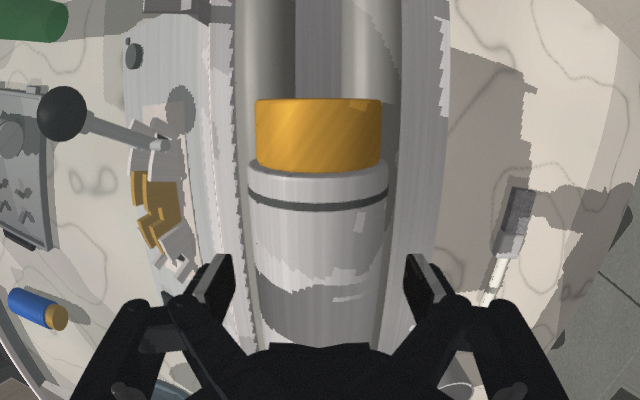

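```bash
python3 -m jog '[[[0,0,-10],[0,0,0],1],[[0,0,-30],[0,0,0],1],[[0,0,-60],[0,0,0],1],[[0,0,-100],[0,0,0],1],[[0,0,-140],[0,0,0],1],[[0,0,-180],[0,0,0],1],[[0,0,-200],[0,0,0],1],[[0,0,-200],[0,0,0],1],[[0,0,-200],[0,0,0],1]]'
cat > jar.py <<'E'
from bench import *
import cv2,numpy as np,sys
from h import *
n=sys.argv[1]
c=get_calibration("wrist"); p,d=camera("wrist"); cv2.imwrite(f"pics/{n}.png",p[:,:,::-1]);np.savez(n+".npz",p=p,d=d,**{k:np.array(v) for k,v in c.items()})
v=np.load("m2.npy"); z=load(n); vv,u=np.mgrid[0:400,0:640]; P=ptsw(z,u,vv).reshape(-1,3)
cs,s=np.cos(v[2]),np.sin(v[2]);X=np.c_[(P[:,:2]-v[:2])@np.array([[cs,-s],[s,cs]]),P[:,2]]
np.save("X.npy",X.reshape(400,640,3))
k=(X[:,2]>.235)&(X[:,2]<.275)&(abs(X[:,1])<.14)&(X[:,0]>.0)&(X[:,0]<.1); Q=X[k]
print(k.sum(),cv2.minAreaRect(Q[:,:2].astype(np.float32)*1000),np.percentile(Q[:,2],97))
E
python3 jar.py wrist7
```

```text
time_s: 10.95
eef_pos: [0.611, -0.2087, 0.4342]
eef_rot: [0.002, 0.992, 0.126, 0.003]
wrist_force: [-0.4, 0.5, -0.6]
opening: 1.001
7771 ((49.72514724731445, 0.761474609375), (60.10655212402344, 159.1313934326172), 0.0855180025100708) 0.2630895122918399
```

View pics/wrist7.png

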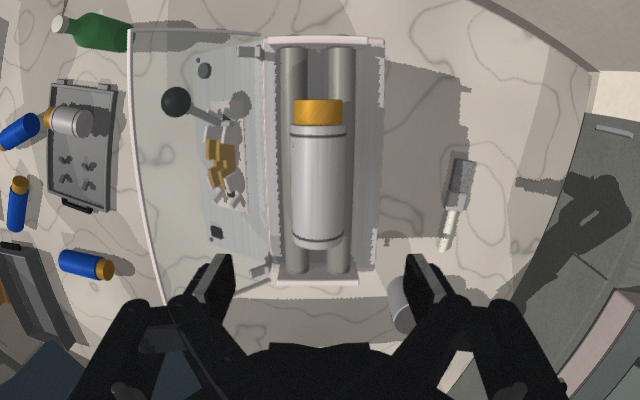

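```bash
cat >> h.py <<'E'
def Rlean(v,L,yaw=0.,roll=0.):
    s,c=np.sin(L),np.cos(L)
    M=np.c_[[-c,0,-s],[0,1,0],[s,0,-c]]
    return Ro.from_euler('z',v[2])*Ro.from_matrix(M)
def ball(a,l): return np.array([-.0375,0,.03])+(.205+l)*np.array([-.5*np.cos(a),np.sin(a),.866*np.cos(a)])
E
python3 - <<'E'
from bench import *
from h import *
v=np.load("m2.npy"); o=get_obs()
R=Rlean(v,np.radians(35)); print(R.as_matrix().round(3).tolist())
print("ball",mw(v,ball(.45,0)))
zt=R.as_matrix()[:,2]
t=mw(v,ball(.45,0))-zt*.17; print(t); rel(o,t,R)
rel(o,mw(v,[-.25,.03,.42]),R);print(mw(v,[-.25,.03,.42]))
# ball from depth
X=np.load("X.npy"); p=load("wrist7")["p"]
k=(p[70:130,140:210].max(2)<70)&(abs(X[70:130,140:210,2]-.2)<.03); q=X[70:130,140:210][k]
from scipy.optimize import least_squares
print(k.sum(), q.min(0),q.max(0)); r=least_squares(lambda c:np.linalg.norm(q-c,axis=1)-.02,q.mean(0)-[0,0,.015],loss='soft_l1',f_scale=.002);print("ball meas machine",r.x,"pred",ball(.45,0))
E
```

```text
[[-0.203, 0.969, 0.142], [0.794, 0.248, -0.556], [-0.574, 0.0, -0.819]]
ball [ 0.65227817 -0.0126952   0.18985637]
[0.62808342 0.08176338 0.32911222]
shift [89.3, -276.9, 102.3] turn [-0.475, -0.479, -1.517] rows>= 14
shift [30.3, -299.5, 11.3] turn [-0.475, -0.479, -1.517] rows>= 14
[0.56513425 0.08906838 0.42      ]Traceback (most recent call last):
  File "<stdin>", line 13, in <module>
    return umr_minimum(a, axis, None, out, keepdims, initial, where)
ValueError: zero-size array to reduction operation minimum which has no identity
```

```bash
python3 -m jog '[[[4,-38,0],[-0.03,-0.03,-0.1],1],[[8,-75,0],[-0.06,-0.06,-0.2],1],[[12,-112,3],[-0.1,-0.1,-0.3],1],[[16,-150,5],[-0.13,-0.13,-0.42],1],[[20,-188,7],[-0.17,-0.17,-0.54],1],[[24,-226,9],[-0.2,-0.2,-0.65],1],[[27,-262,11],[-0.24,-0.24,-0.76],1],[[30,-290,11],[-0.27,-0.27,-0.87],1],[[30,-300,11],[-0.305,-0.305,-0.98],1],[[30,-300,11],[-0.34,-0.34,-1.09],1],[[30,-300,11],[-0.375,-0.375,-1.2],1],[[30,-300,11],[-0.41,-0.41,-1.31],1],[[30,-300,11],[-0.445,-0.445,-1.42],1],[[30,-300,11],[-0.475,-0.479,-1.517],1],[[30,-300,11],[-0.475,-0.479,-1.517],1],[[30,-300,11],[-0.475,-0.479,-1.517],1]]'
python3 - <<'E'
from bench import *
from h import *
o=get_obs(); print(o["q"].round(3),quat(o).as_matrix().round(3).tolist())
E
python3 jar.py wrist8
```

```text
time_s: 12.33
eef_pos: [0.5639, 0.0898, 0.4185]
eef_rot: [0.236, 0.585, 0.753, -0.185]
wrist_force: [-0.2, -0.3, 0.5]
opening: 1.0
[ 0.258  0.125  1.434 -0.61   1.587 -0.   ] [[-0.203, 0.969, 0.14], [0.794, 0.247, -0.556], [-0.573, -0.002, -0.82]]
2587 ((38.738590240478516, 1.3561553955078125), (158.60801696777344, 39.93910217285156), 89.8327865600586) 0.2623103190196118
```

View pics/wrist8.png

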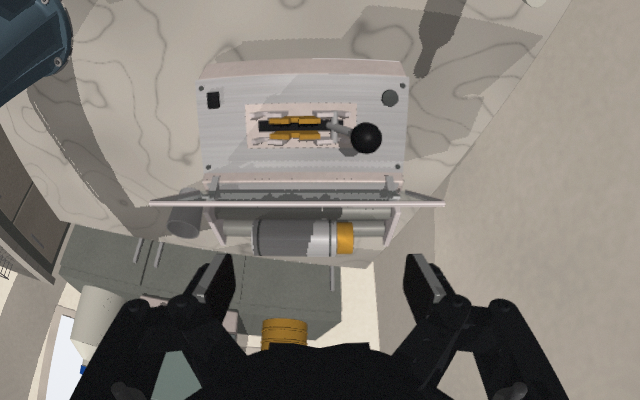

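Run:
```python
from h import *
import cv2
from scipy.optimize import least_squares
X=np.load("X.npy"); z=load("wrist8");p=z["p"]
s=np.s_[115:160,345:385]
k=(p[s].max(2)<60)&(X[s][...,2]>.185)&(X[s][...,2]<.215); q=X[s][k]
r=least_squares(lambda c:np.linalg.norm(q-c,axis=1)-.02,q.mean(0)-[0,0,.015],loss='soft_l1',f_scale=.002)
print(k.sum(),"ball",r.x,"pred",ball(.45,0),"rms",np.sqrt(np.mean(r.fun**2)))
c=cv2.resize(p[90:165,230:390,::-1],None,fx=5,fy=5,interpolation=cv2.INTER_CUBIC); cv2.imwrite("pics/gate8.png",c)
# a for brass pixels: gate point height unclear; report angle atan2(y, dist)
hsv=cv2.cvtColor(p,cv2.COLOR_RGB2HSV); m=(hsv[...,0]>10)&(hsv[...,0]<28)&(hsv[...,1]>110); m[:95]=0;m[150:]=0;m[:,:230]=0;m[:,390:]=0
Q=X[m]; d=Q-[-.0375,0,.03]; a=np.arctan2(d[:,1],-.5*d[:,0]+.866*d[:,2]); rr=np.hypot(d[:,1],-.5*d[:,0]+.866*d[:,2]); w=.866*d[:,0]+.5*d[:,2]
print(len(Q),"a range",np.percentile(a,[1,99]),"r",np.percentile(rr,[5,50,95]),"w",np.percentile(w,[5,95]))
for lo in np.arange(-.3,.3,.02):
    for sd in(1,-1):
        j=(a>=lo)&(a<lo+.02)&(w*sd>0)
        if j.sum(): print(round(lo,2),sd,j.sum(),rr[j].max().round(4),np.median(rr[j]).round(4))
```

```text
733 ball [-0.13041161  0.08688812  0.19162119] pred [-0.12979583  0.08916793  0.18985637] rms 0.0006211255044838721
808 a range [-0.43226229  0.22323474] r [0.10099166 0.12784242 0.13041896] w [-0.01482647  0.01397204]
-0.3 1 12 0.1308 0.126
-0.3 -1 10 0.1305 0.1297
-0.28 1 12 0.1305 0.1297
-0.28 -1 13 0.1308 0.1294
-0.26 1 16 0.1306 0.1284
-0.26 -1 10 0.1309 0.1289
-0.24 1 13 0.1297 0.1291
-0.24 -1 12 0.1305 0.1288
-0.22 1 13 0.1302 0.1294
-0.22 -1 14 0.1303 0.129
-0.2 1 18 0.1304 0.1259
-0.2 -1 12 0.1312 0.1281
-0.18 1 16 0.1316 0.1291
-0.18 -1 12 0.1309 0.1277
-0.16 1 14 0.1314 0.125
-0.16 -1 14 0.1309 0.1293
-0.14 1 21 0.1306 0.1283
-0.14 -1 15 0.1313 0.128
-0.12 1 18 0.1249 0.1165
-0.12 -1 20 0.1289 0.1208
-0.1 1 8 0.1168 0.1155
-0.1 -1 12 0.117 0.1158
-0.08 1 15 0.1171 0.1156
-0.08 -1 8 0.1165 0.1149
-0.06 1 10 0.1167 0.1131
-0.06 -1 13 0.1173 0.1161
-0.04 1 14 0.1182 0.1153
-0.04 -1 15 0.1172 0.1156
-0.02 1 11 0.1308 0.128
-0.02 -1 7 0.1296 0.1293
0.0 1 17 0.1302 0.1287
0.0 -1 9 0.1309 0.1285
0.02 1 13 0.1305 0.1202
0.02 -1 13 0.1297 0.1289
0.04 1 17 0.1301 0.1287
0.04 -1 22 0.566 0.1294
0.06 1 18 0.1311 0.129
0.06 -1 14 0.1297 0.1285
0.08 1 18 0.1304 0.1278
0.08 -1 16 0.1309 0.1287
0.1 1 18 0.1306 0.1287
0.1 -1 12 0.1306 0.1292
0.12 1 10 0.1307 0.125
0.12 -1 11 0.1289 0.1279
0.14 1 17 0.1301 0.1283
0.14 -1 16 0.13 0.1288
0.16 1 17 0.1301 0.128
0.16 -1 15 0.1304 0.128
0.18 1 15 0.1305 0.129
0.18 -1 14 0.1305 0.1283
0.2 1 13 0.1302 0.1236
0.2 -1 11 0.1305 0.1284
0.22 1 7 0.1292 0.1281
0.22 -1 4 0.129 0.1283
0.24 1 1 0.1002 0.1002
0.28 -1 5 0.1033 0.102
```

View pics/gate8.png

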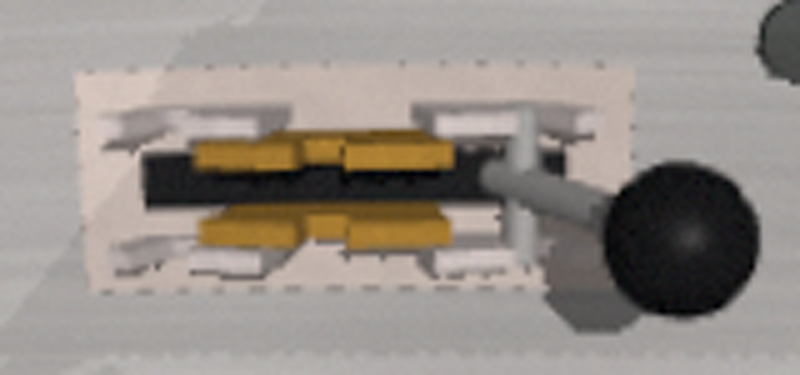

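```bash
cat >> h.py <<'E'
N=np.array([-.866,0,-.5]); N/=np.linalg.norm(N)
OFF=np.array([0,-.0015,.0008])  # measured ball minus model
def Rlev(v,L,th):
    s,c=np.sin(L),np.cos(L); M=Ro.from_matrix(np.c_[[-c,0,-s],[0,1,0],[s,0,-c]])
    return Ro.from_euler('z',v[2])*Ro.from_rotvec(N*th)*M
def lev(o,v,a,l,th,back=0.,L=np.radians(38),ahead=.005,off=OFF):
    R=Rlev(v,L,th); p=mw(v,ball(a,l)+off)+R.as_matrix()[:,2]*(ahead-back); print(f"a{a:.3f} l{l:.3f}",end=" "); rel(o,p,R); return p
E
python3 - <<'E'
from bench import *
from h import *
v=np.load("m2.npy"); o=get_obs()
print(lev(o,v,.447,0,.3,back=.13)); print(lev(o,v,.447,0,.3))
E
```

```text
a0.447 l0.000 shift [39.1, 94.7, 136.7] turn [0.296, -0.053, -0.035] rows>= 5
[0.66728209 0.06787407 0.28460077]
a0.447 l0.000 shift [31.6, 56.9, 260.8] turn [0.296, -0.053, -0.035] rows>= 7
[ 0.64957407 -0.01631373  0.18713877]
```

```bash
python3 -m jog '[[[10,30,10],[0.07,-0.01,-0.01],1],[[20,60,30],[0.15,-0.025,-0.015],1],[[30,85,60],[0.22,-0.04,-0.025],1],[[39,95,95],[0.296,-0.053,-0.035],1],[[39,95,125],[0.296,-0.053,-0.035],1],[[39,95,137],[0.296,-0.053,-0.035],1],[[39,95,137],[0.296,-0.053,-0.035],1],[[39,95,137],[0.296,-0.053,-0.035],1]]'
python3 jar.py wrist9
python3 - <<'E'
from bench import *
from h import *
v=np.load("m2.npy"); o=get_obs(); print(o["q"].round(3),o["wrist_force"])
from scipy.optimize import least_squares
X=np.load("X.npy"); p=load("wrist9")["p"]
k=(p.max(2)<60)&(X[...,2]>.175)&(X[...,2]<.215)&(np.linalg.norm(X-[-.13,.087,.19],axis=-1)<.04); q=X[k]
r=least_squares(lambda c:np.linalg.norm(q-c,axis=1)-.02,[-.13,.087,.19],loss='soft_l1',f_scale=.002)
print(k.sum(),"ball",r.x,np.sqrt(np.mean(r.fun**2)))
lev(o,v,.447,0,.3)
E
```

```text
time_s: 13.05
eef_pos: [0.6678, 0.0672, 0.2862]
eef_rot: [0.165, 0.597, 0.72, -0.313]
wrist_force: [0.1, 0.3, 0.5]
opening: 0.996
[ 0.202  0.607  1.104 -0.661  1.724  0.01 ] [-0.46392704 -0.34819464  0.85500861]
1618 ball [-0.1302321   0.08674392  0.19170963] 0.0005091688446666069
a0.447 l0.000 shift [2.3, -0.4, 132.8] turn [0.004, -0.001, -0.004] rows>= 4Traceback (most recent call last):
  File "jar.py", line 10, in <module>
    print(k.sum(),cv2.minAreaRect(Q[:,:2].astype(np.float32)*1000),np.percentile(Q[:,2],97))
                                                                   ~~~~~~~~~~~~~^^^^^^^^^^^
    return _quantile_unchecked(
        a, q, axis, out, overwrite_input, method, keepdims, weights)
    return _ureduce(a,
                    func=_quantile_ureduce_func,
    ...<5 lines>...
                    overwrite_input=overwrite_input,
                    method=method)
    r = func(a, **kwargs)
    result = _quantile(arr,
                       quantiles=q,
    ...<2 lines>...
                       out=out,
                       weights=wgt)
    slices_having_nans = np.isnan(arr[-1, ...])
                                  ~~~^^^^^^^^^
IndexError: index -1 is out of bounds for axis 0 with size 0
```

View pics/wrist9.png

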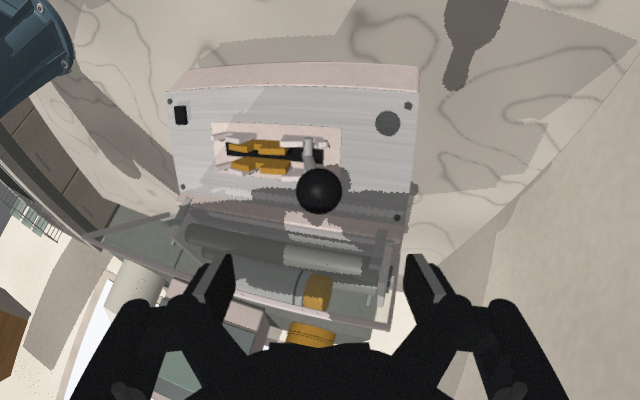

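```bash
python3 -m jog '[[[1,0,30],[0,0,0],1],[[2,-0.5,60],[0,0,0],1],[[2,-0.5,90],[0,0,0],1],[[2,-0.5,112],[0,0,0],1],[[2,-0.5,125],[0,0,0],1],[[2,-0.5,132],[0,0,0],1],[[2,-0.5,133],[0,0,0],1],[[2,-0.5,133],[0,0,0],1],[[2,-0.5,133],[0,0,0],1]]'
python3 - <<'E'
from bench import *
from h import *
import cv2
v=np.load("m2.npy"); o=get_obs(); lev(o,v,.447,0,.3)
p,d=camera("wrist"); cv2.imwrite("pics/wrist10.png",p[:,:,::-1])
E
```

```text
time_s: 13.85
eef_pos: [0.6507, -0.0156, 0.1894]
eef_rot: [0.167, 0.597, 0.72, -0.31]
wrist_force: [0.2, 0.2, 0.2]
opening: 0.997
a0.447 l0.000 shift [1.1, -0.6, 2.2] turn [0.007, -0.0, -0.006] rows>= 1
```

View pics/wrist10.png

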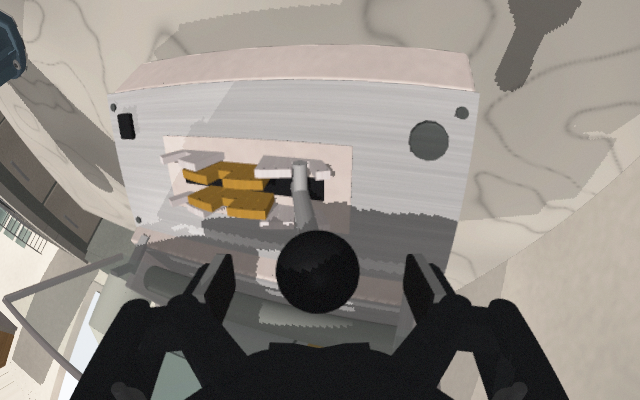

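```bash
python3 -m jog '[[[1,-0.5,2],[0,0,0],0.85],[[1,-0.5,2],[0,0,0],0.7],[[1,-0.5,2],[0,0,0],0.6],[[1,-0.5,2],[0,0,0],0.5],[[1,-0.5,2],[0,0,0],0.4],[[1,-0.5,2],[0,0,0],0.3],[[1,-0.5,2],[0,0,0],0.2],[[1,-0.5,2],[0,0,0],0.2],[[1,-0.5,2],[0,0,0],0.2]]'
python3 - <<'E'
from bench import *
from h import *
import cv2
v=np.load("m2.npy"); o=get_obs(); print(o["wrist_force"])
for l in(.005,.012,.019): lev(o,v,.447,l,.3)
p,d=camera("wrist"); cv2.imwrite("pics/wrist11.png",p[:,:,::-1])
E
```

```text
time_s: 14.65
eef_pos: [0.6499, -0.016, 0.1874]
eef_rot: [0.167, 0.597, 0.72, -0.31]
wrist_force: [1.0, 2.6, 2.0]
opening: 0.438
[0.99415793 2.6416756  1.96194892]
a0.447 l0.005 shift [-0.7, 0.5, -4.4] turn [0.007, -0.0, -0.006] rows>= 1
a0.447 l0.012 shift [-1.6, 1.6, -11.3] turn [0.007, -0.0, -0.006] rows>= 1
a0.447 l0.019 shift [-2.6, 2.7, -18.1] turn [0.007, -0.0, -0.006] rows>= 1
```

View pics/wrist11.png

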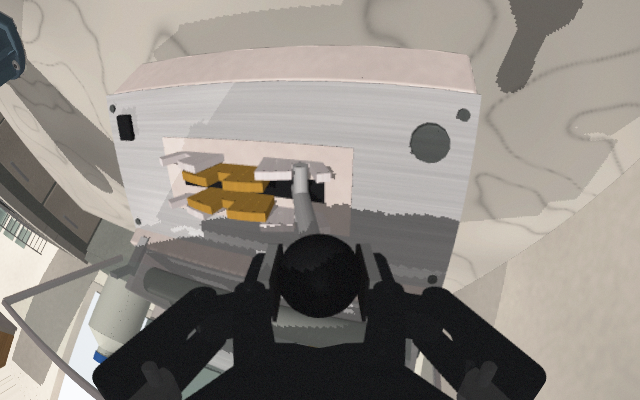

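```bash
python3 -m jog '[[[-0.7,0.5,-4.5],[0,0,0],0.2],[[-1.6,1.5,-11],[0,0,0],0.2],[[-2.5,2.5,-18],[0,0,0],0.2],[[-2.7,2.8,-19],[0,0,0],0.2],[[-2.7,2.8,-19],[0,0,0],0.2],[[-2.7,2.8,-19],[0,0,0],0.2]]'
python3 - <<'E'
from bench import *
from h import *
import cv2
v=np.load("m2.npy"); o=get_obs(); print(o["wrist_force"])
th=.3
for i,a in enumerate(np.linspace(.447,.1,9)): lev(o,v,a,.019,.3+a-.447)
p,d=camera("wrist"); cv2.imwrite("pics/wrist12.png",p[:,:,::-1])
E
```

```text
time_s: 15.2
eef_pos: [0.6548, -0.0059, 0.2013]
eef_rot: [0.166, 0.597, 0.72, -0.311]
wrist_force: [-1.6, -4.7, -7.3]
opening: 0.435
[-1.61806626 -4.70539466 -7.29326124]
a0.447 l0.019 shift [-0.6, 0.4, -0.5] turn [0.005, -0.001, -0.005] rows>= 1
a0.404 l0.019 shift [-0.8, -9.0, -1.8] turn [-0.038, -0.001, 0.001] rows>= 1
a0.360 l0.019 shift [-0.9, -18.5, -2.6] turn [-0.081, -0.001, 0.007] rows>= 1
a0.317 l0.019 shift [-1.0, -28.0, -3.0] turn [-0.124, -0.0, 0.013] rows>= 2
a0.274 l0.019 shift [-1.1, -37.5, -3.1] turn [-0.167, -0.0, 0.019] rows>= 2
a0.230 l0.019 shift [-1.1, -47.0, -2.7] turn [-0.21, -0.0, 0.025] rows>= 2
a0.187 l0.019 shift [-1.0, -56.4, -1.9] turn [-0.253, -0.0, 0.031] rows>= 3
a0.143 l0.019 shift [-0.9, -65.9, -0.7] turn [-0.296, -0.0, 0.037] rows>= 3
a0.100 l0.019 shift [-0.7, -75.2, 0.9] turn [-0.339, -0.0, 0.043] rows>= 3
```

View pics/wrist12.png

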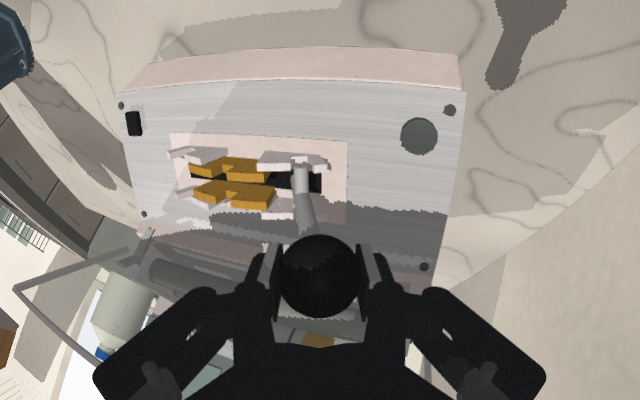

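```bash
python3 -m jog '[[[-0.7,-4,-1],[-0.015,0,-0.002],0.2],[[-0.8,-9,-2],[-0.038,0,0.001],0.2],[[-0.9,-18.5,-2.6],[-0.081,0,0.007],0.2],[[-1,-28,-3],[-0.124,0,0.013],0.2],[[-1.1,-37.5,-3.1],[-0.167,0,0.019],0.2],[[-1.1,-47,-2.7],[-0.21,0,0.025],0.2],[[-1,-56.4,-1.9],[-0.253,0,0.031],0.2],[[-0.9,-66,-0.7],[-0.296,0,0.037],0.2],[[-0.7,-75,0.9],[-0.339,0,0.043],0.2],[[-0.7,-75,0.9],[-0.339,0,0.043],0.2],[[-0.7,-75,0.9],[-0.339,0,0.043],0.2]]'
python3 jar.py wrist13 2>/dev/null
python3 - <<'E'
from bench import *
from h import *
v=np.load("m2.npy"); o=get_obs(); print(o["wrist_force"])
for a in (.1,.03,0,-.03,-.05,-.07): lev(o,v,a,.019,a-.147)
lev(o,v,-.03,.012,-.177);lev(o,v,-.03,.01,-.177)
# brass sector in current depth
import cv2
X=np.load("X.npy"); p=load("wrist13")["p"]
hsv=cv2.cvtColor(p,cv2.COLOR_RGB2HSV); m=(hsv[...,0]>10)&(hsv[...,0]<28)&(hsv[...,1]>110)
Q=X[m]; d=Q-[-.0375,0,.03]; U=-.5*d[:,0]+.866*d[:,2]; a=np.arctan2(d[:,1],U); rr=np.hypot(d[:,1],U); w=.866*d[:,0]+.5*d[:,2]
ok=(abs(w)<.02)&(rr<.135)&(rr>.11)
for lo in np.arange(-.3,.26,.02):
    j=ok&(a>=lo)&(a<lo+.02)
    if j.sum(): print(round(lo,2),j.sum(),np.percentile(rr[j],80).round(4))
E
```

```text
time_s: 16.17
eef_pos: [0.5817, -0.0142, 0.2199]
eef_rot: [0.271, 0.576, 0.75, -0.181]
wrist_force: [1.9, -4.5, -9.0]
opening: 0.437
[ 1.33428882 -3.79711884 -8.2897113 ]
a0.100 l0.019 shift [0.0, 0.2, -0.1] turn [-0.001, -0.0, 0.0] rows>= 1
a0.030 l0.019 shift [-0.2, -15.0, -1.8] turn [-0.07, -0.0, 0.01] rows>= 1
a0.000 l0.019 shift [-0.3, -21.5, -2.2] turn [-0.1, -0.0, 0.014] rows>= 1
a-0.030 l0.019 shift [-0.3, -28.1, -2.5] turn [-0.129, -0.0, 0.018] rows>= 2
a-0.050 l0.019 shift [-0.3, -32.5, -2.5] turn [-0.149, -0.0, 0.021] rows>= 2
a-0.070 l0.019 shift [-0.3, -36.9, -2.5] turn [-0.169, -0.0, 0.024] rows>= 2
a-0.030 l0.012 shift [0.7, -28.2, 4.5] turn [-0.129, -0.0, 0.018] rows>= 2
a-0.030 l0.010 shift [1.0, -28.3, 6.4] turn [-0.129, -0.0, 0.018] rows>= 2
-0.3 89 0.1297
-0.28 81 0.1296
-0.26 96 0.1294
-0.24 86 0.1294
-0.22 107 0.1295
-0.2 112 0.1296
-0.18 116 0.1294
-0.16 117 0.1295
-0.14 144 0.1292
-0.12 112 0.1219
-0.1 66 0.1166
-0.08 66 0.1167
-0.06 67 0.1168
-0.04 67 0.1166
-0.02 68 0.1286
0.0 121 0.1293
0.02 121 0.1293
0.04 49 0.1295
0.14 66 0.1292
0.16 119 0.1292
0.18 122 0.1292
0.2 92 0.1293
0.22 33 0.1288
```

View pics/wrist13.png

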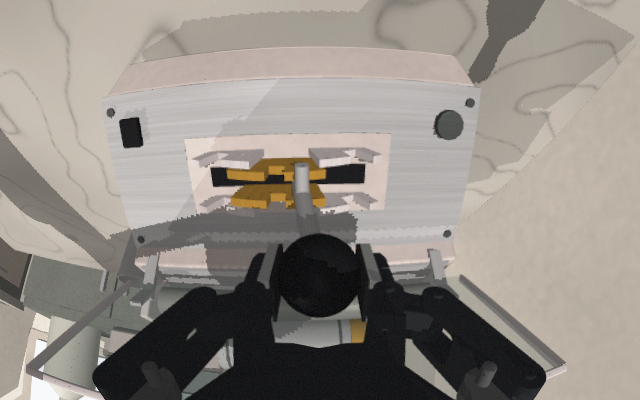

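```bash
python3 -m jog '[[[-0.1,-8,-1],[-0.036,0,0.005],0.2],[[-0.2,-17,-1.9],[-0.08,0,0.012],0.2],[[-0.3,-26,-2.4],[-0.12,0,0.017],0.2],[[-0.3,-32,-2.5],[-0.149,0,0.021],0.2],[[-0.3,-34.7,-2.5],[-0.159,0,0.022],0.2],[[-0.3,-34.7,-2.5],[-0.159,0,0.022],0.2],[[-0.3,-34.7,-2.5],[-0.159,0,0.022],0.2]]'
python3 - <<'E'
from bench import *
from h import *
v=np.load("m2.npy"); o=get_obs(); print(o["wrist_force"])
for l in (.019,.012,.008,.004,0.001): lev(o,v,-.06,l,-.207)
E
```

```text
time_s: 16.8
eef_pos: [0.5485, -0.0224, 0.2207]
eef_rot: [0.317, 0.561, 0.755, -0.119]
wrist_force: [2.5, -3.1, -8.2]
opening: 0.438
[ 2.48935045 -3.10332237 -8.18542247]
a-0.060 l0.019 shift [0.2, -0.1, -0.0] turn [-0.001, -0.0, -0.0] rows>= 1
a-0.060 l0.012 shift [1.1, -1.1, 6.8] turn [-0.001, -0.0, -0.0] rows>= 1
a-0.060 l0.008 shift [1.7, -1.7, 10.8] turn [-0.001, -0.0, -0.0] rows>= 1
a-0.060 l0.004 shift [2.2, -2.3, 14.7] turn [-0.001, -0.0, -0.0] rows>= 1
a-0.060 l0.001 shift [2.6, -2.7, 17.6] turn [-0.001, -0.0, -0.0] rows>= 1
```

```bash
python3 -m jog '[[[0.5,-0.5,3],[0,0,0],0.2],[[1,-1,6],[0,0,0],0.2],[[1.4,-1.4,8.5],[0,0,0],0.2],[[1.6,-1.6,10],[0,0,0],0.2],[[1.6,-1.6,10],[0,0,0],0.2],[[1.6,-1.6,10],[0,0,0],0.2]]'
```

```text
time_s: 17.3
eef_pos: [0.5506, -0.027, 0.2118]
eef_rot: [0.318, 0.561, 0.755, -0.119]
wrist_force: [4.1, -2.4, -8.6]
opening: 0.436
```

```bash
python3 -m jog '[[[0.4,-0.4,3],[0,0,0],0.2],[[0.8,-0.8,5.5],[0,0,0],0.2],[[1,-1,7],[0,0,0],0.2],[[1,-1,7],[0,0,0],0.2],[[1,-1,7],[0,0,0],0.2]]'
python3 jar.py wrist14 2>/dev/null
python3 - <<'E'
from bench import *
from h import *
print(get_obs()["wrist_force"],get_obs()["eef_pos"])
E
```

```text
time_s: 17.72
eef_pos: [0.552, -0.0304, 0.2056]
eef_rot: [0.318, 0.561, 0.755, -0.119]
wrist_force: [3.6, -2.6, -7.5]
opening: 0.437
[ 3.34429129 -2.08977582 -7.28543867] [ 0.55200616 -0.0303851   0.20564569]
```

View pics/wrist14.png

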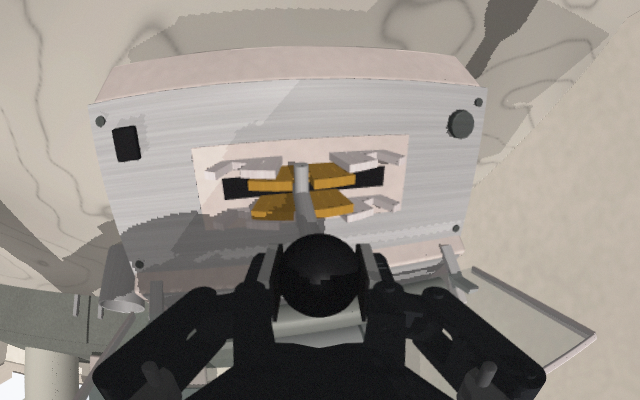

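```bash
python3 -m jog '[[[0.2,-0.1,1],[0,0,0],0.2],[[0.3,-0.3,2],[0,0,0],0.2],[[0.3,-0.3,2],[0,0,0],0.2],[[0.3,-0.3,2],[0,0,0],0.5],[[0.3,-0.3,2],[0,0,0],0.6],[[0.3,-0.3,2],[0,0,0],0.8],[[0.3,-0.3,2],[0,0,0],1],[[0.3,-0.3,2],[0,0,0],1],[[0.3,-0.3,2],[0,0,0],1],[[0.3,-0.3,2],[0,0,0],1]]'
python3 jar.py wrist15 2>/dev/null
```

```text
time_s: 18.6
eef_pos: [0.5524, -0.0313, 0.2039]
eef_rot: [0.318, 0.561, 0.755, -0.119]
wrist_force: [-0.1, 0.7, -0.4]
opening: 1.002
```

View pics/wrist15.png

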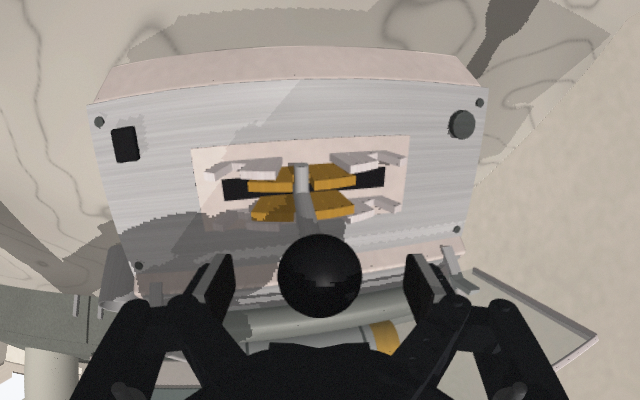

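Released with nothing touching. I'm backing straight out along the tool axis, then checking the lever.

```bash
python3 -m jog '[[[0,0,-10],[0,0,0],1],[[0,0,-30],[0,0,0],1],[[0,0,-60],[0,0,0],1],[[0,0,-95],[0,0,0],1],[[0,0,-130],[0,0,0],1],[[0,0,-165],[0,0,0],1],[[0,0,-200],[0,0,0],1],[[0,0,-220],[0,0,0],1],[[0,0,-220],[0,0,0],1],[[0,0,-220],[0,0,0],1]]'
python3 jar.py wrist16
python3 - <<'E'
from bench import *
from h import *
from scipy.optimize import least_squares
import cv2
X=np.load("X.npy"); p=load("wrist16")["p"]
c0=ball(-.06,0)
k=(p.max(2)<60)&(np.linalg.norm(X-c0,axis=-1)<.04)&(X[...,2]>.19); q=X[k]
r=least_squares(lambda c:np.linalg.norm(q-c,axis=1)-.02,c0,loss='soft_l1',f_scale=.002).x
d=r-[-.0375,0,.03]; U=-.5*d[0]+.866*d[2]; print("ball",r,"r(205+lift)",np.hypot(d[1],U),"a",np.arctan2(d[1],U))
n={}
for c in("scene","top"):
    P,D=camera(c); cv2.imwrite(f"pics/{c}9.png",P[:,:,::-1])
E
```

```text
time_s: 19.48
eef_pos: [0.4761, 0.0875, 0.3746]
eef_rot: [0.318, 0.561, 0.755, -0.117]
wrist_force: [-0.6, -0.8, -0.9]
opening: 1.002
2330 ((38.209228515625, 1.2737884521484375), (40.546485900878906, 161.44564819335938), 0.2476074993610382) 0.26208870168612297
ball [-0.13994963 -0.01312147  0.20827372] r(205+lift) 0.20602812149663932 a -0.06373091104688323
```

View pics/wrist16.png

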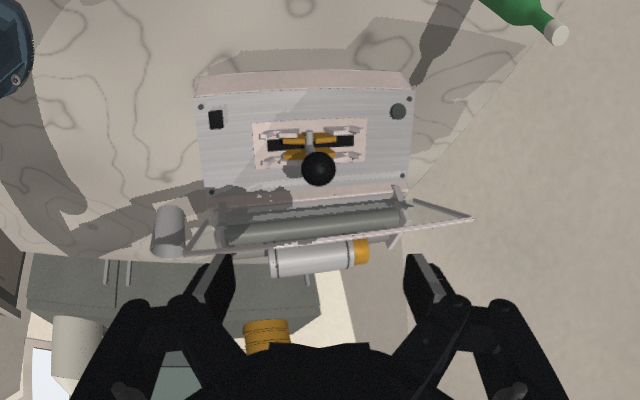

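View pics/scene9.png

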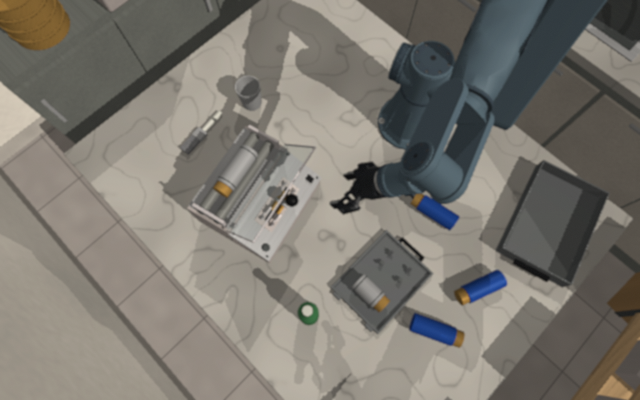

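```bash
python3 -c "
from bench import *
print(get_obs()['wrist_force'],abs(get_obs()['dq']).max()); print(hand_in())"
```

```text
[ 0.14715084  1.0671246  -0.49100339] 0.008126343888972244
the job is handed in; nothing more can be done
None
```

I laid the long jar on both rollers with the lever still in its stop notch. Then I lifted the lever out, swung it along the gate and lowered it into the middle-sector notch. I backed the gripper clear and handed the job in at about 20 s of the 64 s; no verdict was given.

- **Jar:** just after release it measured about 0.3 mm off the roller bed's middle across the rollers and 0.8 mm off along them. Its axis was within about 0.002 rad of the rollers. Its top was at 263 mm against the expected 261.5 mm, which is within camera error. In the last picture it was still there, with its top at 262 mm.
- **Lever:** the final shift was about -0.064 rad, and the notch in the depth data ran from about -0.125 to -0.02 rad. Lift read about 1 mm, within the 0.8 mm offset I also saw at the start. The lever never went past that notch towards full speed.
- **Other things:** the short jar, bottle, beaker and brush look unmoved in the last scene picture; I did not measure them again. Wrist force was about 1 N and the arm was clear of everything.

No check failed. The only disagreement was 2–4 mm between cameras on the machine's position. I corrected for it with the wrist camera.

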